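# Set the tap over the mate cup half open

### The arm

A 7-joint arm with a two-finger parallel gripper is mounted at the origin on the work surface. World frame = base frame: x ahead of the robot, y to its left, z up, the work surface at z = 0. Lengths are in m, angles in rad, forces in N, time in s.
With the tool pointing down it reaches from about 0.4 to 0.9 m from the base axis. Payload 5.5 kg.
Tool frame: the origin (TCP) lies at the very end of the fingers, on their centre line; the grasp point (between the pads) lies 19 mm behind it; y points along the fingers, x is the direction in which the jaws open and shut, and the axes are right-handed (so a half turn about y gives the same grasp; the last joint's range is limited). The gripper opens to 92 mm and grips with 3 to 60 N. Pads are 19 mm wide; open, the fingers measure 130 mm over their backs; the gripper's body (75 mm by 190 mm) begins 47 mm behind the grasp point.
Start: joints at [1.556, 0.501, -0.427, 1.55, 0.221, 1.138, -0.21], TCP at [0.178, -0.625, 0.227] pointing down, gripper open.
Joint ranges: [-2.88, 2.88], [-0.31, 2.03], [-1.54, 1.56], [0.2, 2.42], [-1.41, 4.55], [0.19, 2.02], [-2.57, 2.57]. Speed limits (rad/s): [2.57, 2.57, 3.14, 3.14, 3.14, 3.14, 3.14].

### API

Orientations are given as a rotation vector (axis times angle).
In Python, from rig import telemetry, eyes, order gives the robot as it stands. The module is installed in compiled form; this text tells all that it offers.
- The arm moves only by the tool send_rows, never from a script. Its argument "series" is one flat list of numbers, 7 for each row, row after row: the opening, from 0 (shut) to 1 (fully open), then the shift along the tool's x, y, z in mm, then the turn, a rotation vector about the tool's x, y, z in degrees. In form: [claw, x, y, z, wx, wy, wz, claw, x, y, z, wx, wy, wz, ...]. A call has 1 to 8 rows; each row shifts and turns the pose as measured when the row begins, along the tool's axes as they then stand; what a row does not reach is not made up. A row lasts 1/12 s, in which the tool goes at most 41.7 mm and 7.16 degrees, less where a joint would pass 70% of its speed; a pose out of reach is approached as far as the arm can. A call with a gripper value outside its range is refused whole. The fingers move at their own pace and stop on an object; the grip force is fixed at half the most. Time passes only in rows, so rows that do not move let the fingers close. It gives the time, the measured TCP pose, the force and the opening at its end, in the units of the state.
- telemetry.get_state(): the state, without advancing time (a new reading comes with each control period).
- eyes.camera(name): name is "scene" or "side" or "wrist"; returns the picture (480x640x3 uint8, blue, green, red); there is no depth.
- eyes.camera_params(name): a dict with "intrinsics" (3x3 intrinsics, pixels), "R" (3x3) and "t" (3): a world point X has camera coordinates R X + t. Camera axes: x right, y down, z forward; pixel columns grow to the right and rows downward; lengths in m; the calibration is good to about 2 mm. The wrist camera is an equidistant fisheye: a pixel r from the principal point sees the ray r / f radians off the axis. A picture is of the moment at which its call begins: read the wrist's pose just before it. camera_params takes no time and is no camera call; for the wrist camera it gives the pose at the moment of the call.
- order.close_job(): hands the job in, once; it reports no verdict.
The state is a dict: "time": time; "joints": joint angles; "dq": joint speeds; "joint_torque": joint torques, N m; "position": TCP position; "orientation": TCP orientation; "wrist_force": force on the tool from outside, world axes, zero at the start; "torque": the same for the moment, N m; "width": finger opening in m.
Only numpy, scipy, OpenCV 4.12 (cv2) and the standard library are available. Lean on these libraries where they do the work, as an engineer would, in place of code of your own. Each camera call takes 0.05 s, during which the arm holds its last target. There are 200 camera calls.

### The job

The water to the tap bar is still off at the mains: get it ready by turning the lever of the tap that stands over the black mate cup to half open (45 degrees from shut, the middle mark on its dial). Leave the other tap as it is, and do not knock or shift the cups or the other things on the trolley; let go of the lever when it is set.

Things in the scene. Friction and masses are not known exactly. Their poses are not given: they have to be found in the camera images.
- tap_bar: Fixed steel two-tap water bar. Base plate 220 mm deep (x -125 to +95) and 440 wide, top 10 mm above the tray; 32 mm pipe along y at x +60, height 140; two like taps on its front at y +85 (left) and -85 (right), stems leaning 28 degrees from vertical to the front (-x). End posts 18 mm thick at x +60, y +-200. Origin: on the tray, under the middle; x points away from the robot, y left.
- carry_bar (a point): Middle of the tap bar's round carrying bar: 14 mm thick, 400 mm long along y, 325 mm above the tray. It runs above the levers, so the gripper has to come at them along the leaning stem, not from straight above. Axes as for the tap bar.
- mate_cup: Black glass mate cup, open, 72 mm across the rim, 74 mm tall, upright under one of the two spouts, on the base plate. Origin: centre of its underside.
- egg_cup: White ceramic egg cup on a foot, 48 mm across, 60 mm tall, under the other spout. Origin: centre of its underside.
- tap_left (a joint): Opening of the left tap: 0 = shut (long end points straight out to the front, down the slope), pi/2 = fully open. Grows anticlockwise seen from above: the long end swings from the front towards -y of the tap bar. Dark marks on the dial: shut, half (45 degrees), full. Stays where left; about 0.06 N m to turn.
- tap_left_grip (a point): left tap's lever (+y side of the tap bar): upright dark steel fin 66 mm long, 12 thick, 28 high over a 68 mm dial plate. Point on the turning axis, 27 mm above the dial, 9 below the fin's top; the fin clears the dial by 8 (28 mm hub between). z = stem axis, outward; fin from x -48 (pointing end) to x +18 mm; y across the fin. Axes turn with the lever.
- tap_left_tip (a point): End face of the long end of the left lever, 48 mm from the turning axis, half way up the fin. Axes as for the grip point.
- spout_left (a point): Mouth of the left tap's spout (18 mm thick, pointing down), 97 mm above the tray. Axes as for the tap bar.
- tap_right (a joint): Opening of the right tap: 0 = shut (long end points straight out to the front, down the slope), pi/2 = fully open. Grows anticlockwise seen from above: the long end swings from the front towards -y of the tap bar. Dark marks on the dial: shut, half (45 degrees), full. Stays where left; about 0.06 N m to turn.
- tap_right_grip (a point): right tap's lever (-y side of the tap bar): upright dark steel fin 66 mm long, 12 thick, 28 high over a 68 mm dial plate. Point on the turning axis, 27 mm above the dial, 9 below the fin's top; the fin clears the dial by 8 (28 mm hub between). z = stem axis, outward; fin from x -48 (pointing end) to x +18 mm; y across the fin. Axes turn with the lever.
- tap_right_tip (a point): End face of the long end of the right lever, 48 mm from the turning axis, half way up the fin. Axes as for the grip point.
- spout_right (a point): Mouth of the right tap's spout (18 mm thick, pointing down), 97 mm above the tray. Axes as for the tap bar.
- sugar_pot: White ceramic sugar pot, 52 mm across, 40 mm tall, on the base plate between the two cups. Origin: centre of its underside. Bystander.
- canister: Green canister with a steel screw-top lid, 98 mm across, 162 mm tall. Origin: centre of its underside. Bystander.
- bombilla: Steel bombilla (drinking straw) lying on the tray, 180 mm long, 14 mm at its thick end. Origin: under its middle, x along it. Bystander.
- thermos: Steel thermos flask, 84 mm across, 240 mm tall. Origin: centre of its underside. Bystander.
- spare_bowl: White ceramic bowl, 120 mm across, 50 mm tall. Origin: centre of its underside. Bystander.

How it is judged:
By the outcome, as a careful person would: the job done as asked, in the order asked, and still so for the second after the job is handed in, with the robot touching nothing.
It also fails if it takes over 38 s, if anything falls off the work surface, if the arm or the gripper's body presses on something with over 40 N, if the wrist force passes 120 N, or if a joint passes its speed limit or range.

## Working session

There is one attempt and no reset: what is moved stays moved. The work goes in short steps, Python scripts to look and compute and a tool call to move; the robot and the scene stay as the last step left them, time stands still between calls to the robot, and variables do not carry over. Pictures are saved under pics/ and viewed, about 8 in all and at most 12, crops included, and the job is handed in when it is done.

Besides the shell and the picture viewer there is one more tool, called after "Request:" as name(argument=value, ...) on one line, values as JSON. send_rows: Moves the arm, as the interface text tells. Its arguments: {"type":"object","properties":{"series":{"type":"array"}},"required":["series"]}

```bash
mkdir -p pics; python3 - <<'E'
from rig import telemetry, eyes
import cv2,numpy as np
np.set_printoptions(precision=4,suppress=True)
s=telemetry.get_state(); print(s)
for n in("scene","side"):
    im=eyes.camera(n); cv2.imwrite(f"pics/{n}1.png",im); p=eyes.camera_params(n); print(n,p)
print(eyes.camera_params("wrist"))
E
```

```text
{'time': 0.0, 'joints': array([ 1.5562,  0.5019, -0.4268,  1.5515,  0.2208,  1.1383, -0.2103]), 'dq': array([-0.0009, -0.0009,  0.0001,  0.0002, -0.0009,  0.0009,  0.0001]), 'joint_torque': array([ -0.    , -56.6592,  -5.8162, -27.9115,  -0.0686,   0.0305,
         0.0002]), 'position': array([ 0.178 , -0.6244,  0.2257]), 'orientation': array([-1.3266,  1.0032, -1.0007]), 'wrist_force': array([-0.4276,  0.6066, -0.3118]), 'torque': array([-0.0317, -0.0003, -0.0316]), 'width': 0.09151942330776675}
scene {'intrinsics': array([[462.616 ,   0.    , 319.3722],
       [  0.    , 462.616 , 237.4489],
       [  0.    ,   0.    ,   1.    ]]), 'R': array([[ 0.342 ,  0.9397, -0.0027],
       [ 0.4906, -0.1811, -0.8523],
       [-0.8014,  0.2902, -0.523 ]]), 't': array([-0.1844, -0.0651,  1.6485])}
side {'intrinsics': array([[492.8229,   0.    , 318.2337],
       [  0.    , 492.8229, 236.3417],
       [  0.    ,   0.    ,   1.    ]]), 'R': array([[-0.9732, -0.23  , -0.0077],
       [-0.1604,  0.702 , -0.6939],
       [ 0.165 , -0.674 , -0.72  ]]), 't': array([0.4979, 0.2127, 1.3447])}
{'intrinsics': array([[371.6483,   0.    , 313.8678],
       [  0.    , 371.6483, 237.675 ],
       [  0.    ,   0.    ,   1.    ]]), 'R': array([[ 0.2753, -0.9614, -0.0016],
       [-0.9291, -0.2665,  0.2563],
       [-0.2468, -0.0691, -0.9666]]), 't': array([-0.6495, -0.0325,  0.3899])}
```

View pics/scene1.png

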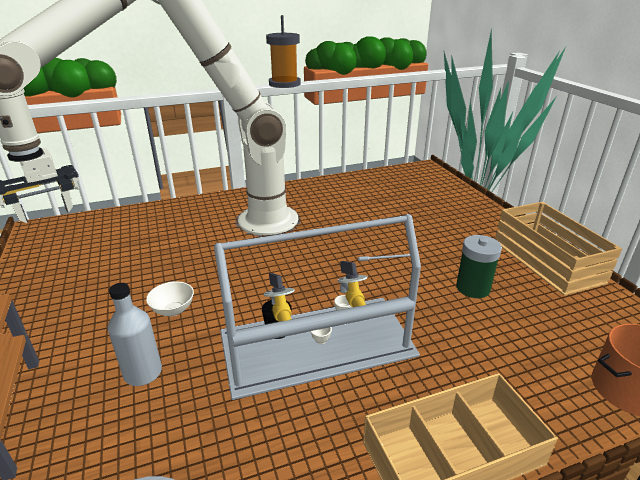

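View pics/side1.png

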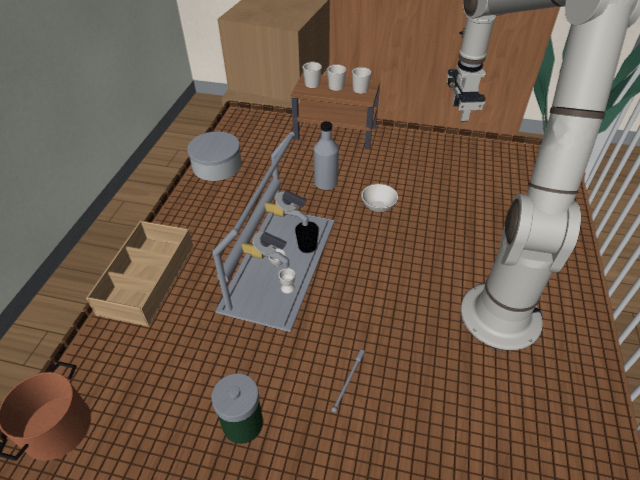

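The scene view looks back at the robot: the black cup is at (273,312), on the -y side. The side view puts it at (307,237), also on the -y side. That suggests the right tap. I'll zoom in on both views.

```bash
python3 - <<'E'
import cv2
a=cv2.imread("pics/scene1.png")[205:400,205:430]; b=cv2.imread("pics/side1.png")[125:330,200:350]
cv2.imwrite("pics/c1.png",cv2.resize(a,None,fx=3,fy=3,interpolation=cv2.INTER_CUBIC))
cv2.imwrite("pics/c2.png",cv2.resize(b,None,fx=2.9,fy=2.9,interpolation=cv2.INTER_CUBIC))
E
```

```text
(no output)
```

View pics/c1.png

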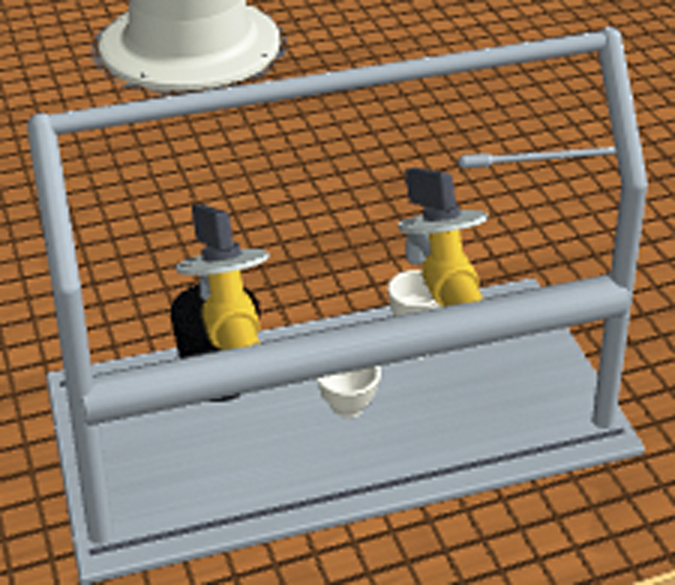

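View pics/c2.png

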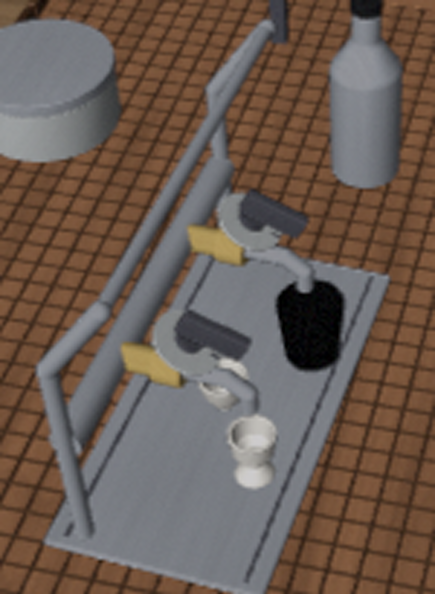

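```bash
cat > h.py <<'E'
import numpy as np,cv2
from rig import eyes,telemetry
from scipy.optimize import least_squares
from scipy.spatial.transform import Rotation as Ro
np.set_printoptions(precision=4,suppress=True)
P={n:eyes.camera_params(n) for n in("scene","side")}
def proj(p,X):
    c=np.atleast_2d(X)@p["R"].T+p["t"]; K=p["intrinsics"]; q=c@K.T; return q[:,:2]/q[:,2:]
def fish(p,X):
    c=np.atleast_2d(X)@p["R"].T+p["t"]; r=np.linalg.norm(c[:,:2],axis=1); th=np.arctan2(r,c[:,2]); K=p["intrinsics"]
    return np.c_[K[0,2]+K[0,0]*th*c[:,0]/r, K[1,2]+K[1,1]*th*c[:,1]/r]
A=lambda l:np.array(l,float)/3+205
B=lambda l:np.array(l,float)/2.9+[200,125]
E
python3 - <<'E'
from h import *
sc=A([(643,448),(82,577),(540,283),(50,377),(612,38),(42,122)])
sd=B([(48,543),(265,592),(388,275),(48,368),(270,28)])
def model(v):
    x,y,z,yaw,cx,ch=v
    b=np.array([[.095,.22,.01],[.095,-.22,.01],[-.125,.22,.01],[-.125,-.22,.01],[cx,.2,ch],[cx,-.2,ch]])
    return Ro.from_euler('z',yaw).apply(b)+[x,y,z]
def f(v):
    X=model(v); return np.r_[(proj(P["scene"],X)-sc).ravel(),(proj(P["side"],X[[0,2,3,4,5]])-sd).ravel()]
r=least_squares(f,[.6,0,0,0,0,.325],loss='soft_l1'); print(r.x,'yaw deg',np.degrees(r.x[3])); print(f(r.x).reshape(-1,2))
def tri(a,b):
    g=lambda X:np.r_[(proj(P["scene"],X)-a).ravel(),(proj(P["side"],X)-b).ravel()]
    s=least_squares(g,[.6,0,.2]); return s.x,np.abs(s.fun).max()
R=Ro.from_euler('z',r.x[3])
for n,a,b in[("dialR",(224,262),(250,222)),("dialL",(443,220),(187,343)),("cup_rimR",(216,300),(312,298)),("spoutR",(205,287),(306,287))]:
    X,e=tri(A([a]),B([b])); print(n,X,e,R.inv().apply(X-r.x[:3]))
E
```

```text
[ 0.6533 -0.042  -0.0065 -0.0658  0.0011  0.3306] yaw deg -3.7700321161588755
[[  1.2099   0.3543]
 [ -0.2646   0.6021]
 [ -1.3393  -1.6709]
 [ -0.5521  -1.5837]
 [ -0.3567  -0.0166]
 [  0.581    0.5711]
 [ -1.654   -0.0529]
 [ -0.7914   2.8341]
 [  1.665    1.0834]
 [ 17.5588 -19.4032]
 [ -0.9334   0.0255]]
dialR [ 0.6344 -0.1267  0.1749] 0.03989220091554557 [-0.0133 -0.0857  0.1814]
dialL [0.6445 0.0434 0.1759] 0.241763303802486 [-0.0144  0.0846  0.1824]
cup_rimR [ 0.5721 -0.1201  0.0887] 0.13722343282617544 [-0.0759 -0.0833  0.0952]
spoutR [ 0.5754 -0.1262  0.1036] 1.2412025105110729 [-0.0721 -0.0891  0.1101]
```

```bash
cat >> h.py <<'E'
yaw=-.0658; O=np.array([.6533,-.042,0]); RB=Ro.from_euler('z',yaw)
D=np.array([.6344,-.1267,.1755])                # right dial centre, world
a=RB.apply([-np.sin(np.radians(28)),0,np.cos(np.radians(28))])
fr=RB.apply([-np.cos(np.radians(28)),0,-np.sin(np.radians(28))]); rt=RB.apply([0,-1,0])
def pt(F,r,h): return D+F*fr+r*rt+h*a            # front, right, above dial (m)
def go(T,flip=1):
    s=telemetry.get_state(); R=Ro.from_rotvec(s["orientation"]); x=flip*rt
    G=Ro.from_matrix(np.c_[x,-a,np.cross(x,-a)])
    print('t',s["time"],'pos',s["position"],'w',s["width"],'F',s["wrist_force"],'tgt',T,'shift mm',R.inv().apply(T-s["position"])*1e3,'rot deg',(R.inv()*G).as_rotvec()*180/np.pi)
    d=s["position"]-D; print('F,r,h mm',d@fr*1e3,d@rt*1e3,d@a*1e3); print('R\n',R.as_matrix())
E
python3 - <<'E'
from h import *
for fl in(1,-1): go(pt(.038,0,.12),fl)
g=lambda X,a,b:np.r_[(proj(P["scene"],X)-a).ravel(),(proj(P["side"],X)-b).ravel()]
print(least_squares(g,[.6,-.3,.2],args=((120,290),(326,127))).x)
E
```

```text
t 0.1 pos [ 0.178  -0.6245  0.2258] w 0.09188848558978543 F [0.6616 0.3428 0.6393] tgt [ 0.5447 -0.1208  0.2636] shift mm [-383.9322  -37.1611  490.7694] rot deg [27.7381 19.2645 -4.9068]
F,r,h mm 349.6077925531574 526.738780224176 242.8261314603059
R
 [[ 0.2742 -0.0005  0.9617]
 [-0.9617  0.0017  0.2742]
 [-0.0018 -1.      0.    ]]
t 0.1 pos [ 0.178  -0.6245  0.2258] w 0.09188848558978543 F [0.6616 0.3428 0.6393] tgt [ 0.5447 -0.1208  0.2636] shift mm [-383.9322  -37.1611  490.7694] rot deg [  -6.8847 -156.0022  -38.9195]
F,r,h mm 349.6077925531574 526.738780224176 242.8261314603059
R
 [[ 0.2742 -0.0005  0.9617]
 [-0.9617  0.0017  0.2742]
 [-0.0018 -1.      0.    ]]
[ 0.5871 -0.442   0.2306]
```

Request:
send_rows(series=[0.5,-24,-10,31,0,0,0,0.5,-24,-10,31,0,0,0,0.5,-24,-10,31,0,0,0,0.5,-24,-10,31,0,0,0,0.5,-24,-10,31,0,0,0,0.5,-24,0,31,0,0,0,0.5,-24,0,31,0,0,0,0.5,-24,0,31,0,0,0])

```text
time: 0.77
position: [0.3608, -0.3704, 0.2717]
orientation: [-1.319, 1.027, -1.011]
wrist_force: [0.7, -0.4, 0.1]
width: 0.0468
```

```bash
python3 -c "
from h import *
go(pt(.06,0,.14))"
```

```text
t 0.7667 pos [ 0.3608 -0.3704  0.2717] w 0.046837786828958304 F [ 0.7239 -0.3844  0.0922] tgt [ 0.516  -0.1189  0.2709] shift mm [-204.1962    1.2144  213.6745] rot deg [28.1446 17.9326 -4.8882]
F,r,h mm 181.7604999700456 261.19541423235006 205.61795158066346
R
 [[ 0.2525 -0.0074  0.9676]
 [-0.9676  0.0063  0.2525]
 [-0.0079 -1.     -0.0055]]
```

Request:
send_rows(series=[0.5,-26,-3,27,0,0,0,0.5,-26,-3,27,0,0,0,0.5,-26,-3,27,0,0,0,0.5,-26,-3,27,0,0,0,0.5,-26,0,27,0,0,0,0.5,-26,0,27,0,0,0,0.5,-26,0,27,0,0,0,0.5,-20,0,20,0,0,0])

```text
time: 1.43
position: [0.5167, -0.1057, 0.2839]
orientation: [-1.32, 1.026, -1.009]
wrist_force: [0.8, -0.9, -0.3]
width: 0.046
```

Request:
send_rows(series=[0.5,0,0,0,5.6,3.6,-1,0.5,0,0,0,5.6,3.6,-1,0.5,0,0,0,5.6,3.6,-1,0.5,0,0,0,5.6,3.6,-1,0.5,0,0,0,5.6,3.6,-1,0.5,0,0,0,0,0,0])

```text
time: 1.93
position: [0.5191, -0.0888, 0.2753]
orientation: [-0.807, 0.878, -1.443]
wrist_force: [-1.6, 0.3, -1.5]
width: 0.0459
```

```bash
python3 - <<'E'
from h import *
go(pt(.045,0,.10))
w=eyes.camera_params("wrist"); im=eyes.camera("wrist")
for X in(pt(0,0,0),pt(.048,0,.036),pt(-.018,0,.036)):
    u=fish(w,X)[0]; print(u)
cv2.imwrite("pics/w1.png",im)
E
```

```text
t 1.9333 pos [ 0.5191 -0.0888  0.2753] w 0.045943911988530935 F [-1.5503  0.3073 -1.4864] tgt [ 0.5479 -0.121   0.2427] shift mm [31.1107 42.767  11.6263] rot deg [-0.3078  0.0369 -1.1213]
F,r,h mm 56.877273449980635 -30.26087281173552 143.3043908958236
R
 [[-0.056   0.4744  0.8785]
 [-0.9983 -0.0116 -0.0573]
 [-0.0169 -0.8802  0.4742]]
[354.7013 158.2672]
[357.691  225.9055]
[359.5025 135.2164]
```

View pics/w1.png

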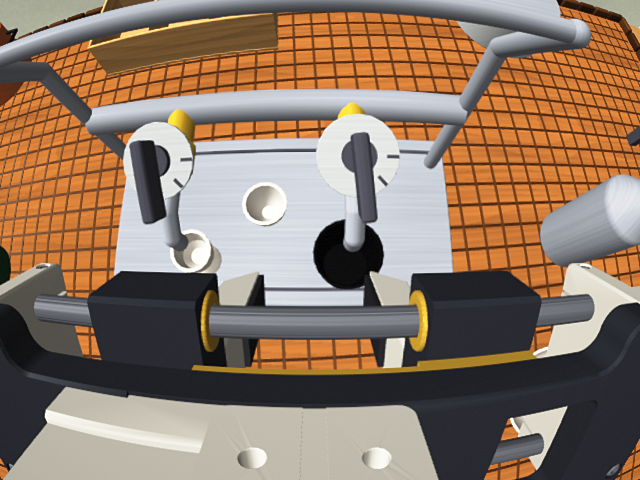

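Wrist view: right dial centre is at (357,155), and its fin runs from (361,134) to (368,220). The half mark is at (384,181) and the full mark at (395,157). The black cup at (349,255) is under this tap's spout, and the egg cup is under the left one. My model predicted the dial at (355,158), within about 1.5 mm.

Request:
send_rows(series=[0.5,16,10,8,0,0,-1.1,0.5,15,10,8,0,0,0,0.5,0,20,3,0,0,0,0.5,0,15,0,0,0,0,0.5,0,0,0,0,0,0])

```text
time: 2.4
position: [0.5717, -0.1282, 0.2431]
orientation: [-0.83, 0.861, -1.457]
wrist_force: [-0.1, 0.4, -0.1]
width: 0.0454
```

```bash
python3 - <<'E'
from h import *
go(pt(.038,0,.022))
w=eyes.camera_params("wrist"); im=eyes.camera("wrist")
for X in(pt(0,0,0),pt(.048,0,.036),pt(-.018,0,.036)): print(fish(w,X)[0])
cv2.imwrite("pics/w2.png",im)
E
```

```text
t 2.4 pos [ 0.5717 -0.1282  0.2431] w 0.04538315069612694 F [-0.1412  0.3728 -0.1304] tgt [ 0.5906 -0.1238  0.1771] shift mm [ -6.1649  66.9614 -14.7898] rot deg [-0.2486  0.851   0.2661]
F,r,h mm 23.413266429807287 5.635581472942548 89.05252443736059
R
 [[-0.0549  0.472   0.8799]
 [-0.9984 -0.0357 -0.0431]
 [ 0.0111 -0.8809  0.4732]]
[305.1822 210.2933]
[303.4091 297.4493]
[304.3821 190.7314]
```

View pics/w2.png

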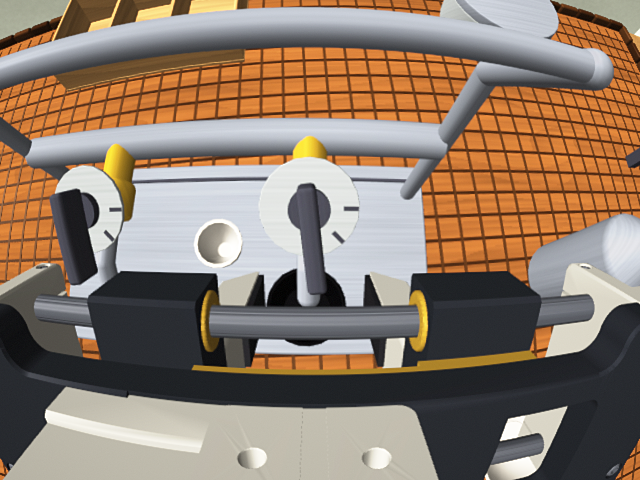

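Dial centre (309,208), half mark (339,237), full mark (351,208), and the fin is between the fingers' lines. Next I descend along the stem, with the fin between the open fingers.

Request:
send_rows(series=[0.5,-1,12,-8,0,0.8,0,0.5,-1,15,-7,0,0,0,0.5,0,15,0,0,0,0,0.5,0,10,0,0,0,0,0.5,0,0,0,0,0,0])

```text
time: 2.87
position: [0.5904, -0.1288, 0.1957]
orientation: [-0.823, 0.865, -1.463]
wrist_force: [0.2, 1.0, 0.9]
width: 0.0458
```

```bash
sed -i 's/^def pt/D=D+.0015*rt\ndef pt/' h.py; python3 - <<'E'
from h import *
go(pt(.038,0,.022))
E
```

```text
t 2.8667 pos [ 0.5904 -0.1288  0.1957] w 0.04575928098187097 F [0.2128 1.0359 0.8658] tgt [ 0.5905 -0.1253  0.1771] shift mm [-3.6768 16.2808 -8.9207] rot deg [-0.3882  0.3531  0.3322]
F,r,h mm 29.16764693202341 3.5275036580284604 38.36179784235049
R
 [[-0.0631  0.474   0.8782]
 [-0.998  -0.037  -0.0517]
 [ 0.008  -0.8797  0.4754]]
```

Request:
send_rows(series=[0.5,0,8,-7,0,0,0,0.5,0,8,-4,0,0,0,0.5,0,0,0,0,0,0,0.5,6,0,0,0,0,0,0.5,6,0,0,0,0,0,0.5,6,0,0,0,0,0,0.5,0,0,0,0,0,0])

```text
time: 3.45
position: [0.5922, -0.1489, 0.1842]
orientation: [-0.826, 0.856, -1.463]
wrist_force: [0.4, 1.8, -1.1]
width: 0.0459
```

```bash
python3 - <<'E'
from h import *
go(pt(.038,.036,.022))
E
```

```text
t 3.45 pos [ 0.5922 -0.1489  0.1842] w 0.045924604651949946 F [ 0.3743  1.7702 -1.05  ] tgt [ 0.5881 -0.1612  0.1771] shift mm [12.4572  4.7709 -6.4255] rot deg [-0.6156  0.7736  0.4713]
F,r,h mm 31.794587981749633 23.41844004742507 26.735746487939544
R
 [[-0.0578  0.4774  0.8768]
 [-0.9982 -0.0396 -0.0442]
 [ 0.0136 -0.8778  0.4788]]
```

Request:
send_rows(series=[0.5,5,3,-5,0,0,0,0.5,5,1,-3,0,0,0,0.5,4,0,-2,0,0,0,0.5,0,0,0,0,0,0])

```text
time: 3.78
position: [0.5848, -0.1636, 0.177]
orientation: [-0.824, 0.853, -1.463]
wrist_force: [0.2, 1.3, 0.3]
width: 0.0459
```

```bash
python3 - <<'E'
from h import *
go(pt(.038,.043,.022))
w=eyes.camera_params("wrist"); im=eyes.camera("wrist")
t=np.radians(45)
for X in(pt(0,0,0),pt(.034*np.cos(t),.034*np.sin(t),0),pt(.048*np.cos(t),.048*np.sin(t),.036),pt(-.018*np.cos(t),-.018*np.sin(t),.036)): print(fish(w,X)[0])
cv2.imwrite("pics/w3.png",cv2.resize(im[120:380,160:460],None,fx=2,fy=2,interpolation=cv2.INTER_CUBIC))
E
```

```text
t 3.7833 pos [ 0.5848 -0.1636  0.177 ] w 0.045854013649471725 F [0.1565 1.3107 0.2823] tgt [ 0.5877 -0.1682  0.1771] shift mm [4.4955 1.4743 2.7277] rot deg [-0.7833  0.8074  0.4434]
F,r,h mm 40.81048694378179 38.53235951341586 23.401755411044952
R
 [[-0.057   0.48    0.8754]
 [-0.9983 -0.0393 -0.0435]
 [ 0.0135 -0.8764  0.4814]]
[237.3717 199.6414]
[285.1192 246.6345]
[302.9616 291.9505]
[189.8601 181.7499]
```

View pics/w3.png

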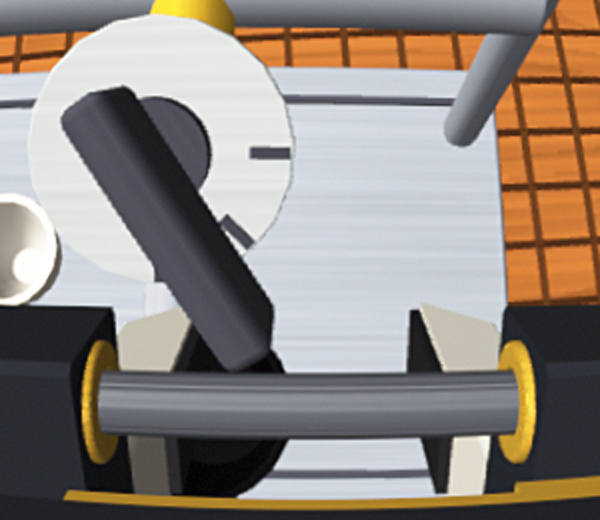

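The fin's left edge runs from (62,120) to (232,370) in the crop, roughly 34° open. The half mark at (237,231) lies just ahead of it. I'll push a few mm further.

Request:
send_rows(series=[0.5,4,0,1,0,0,0,0.5,3,0,0,0,0,0,0.5,0,0,0,0,0,0])

```text
time: 4.08
position: [0.585, -0.1709, 0.1773]
orientation: [-0.825, 0.854, -1.462]
wrist_force: [-0.1, 1.6, -0.3]
width: 0.0458
```

```bash
cat > ang.py <<'E'
from h import *
import sys
go(pt(.038,.048,.022))
w=eyes.camera_params("wrist"); im=eyes.camera("wrist")
D0=fish(w,pt(0,0,0))[0].astype(int); print('dial pred',D0)
def edge(t,s,side,h=.036):
    c,n=np.cos(t),np.sin(t); return fish(w,pt(s*c+side*.006*n,s*n-side*.006*c,h))[0]
for d in(30,35,40,45,50):
    t=np.radians(d); v=edge(t,.04,1)-edge(t,-.012,1); u=edge(t,.04,-1)-edge(t,-.012,-1); print(d,'left/right edge deg from down',np.degrees(np.arctan2(v[0],v[1])),np.degrees(np.arctan2(u[0],u[1])))
x0,y0=D0[0]-80,D0[1]-80
cv2.imwrite(sys.argv[1],cv2.resize(im[y0:y0+200,x0:x0+200],None,fx=3,fy=3,interpolation=cv2.INTER_CUBIC)); print('crop origin',x0,y0)
g=cv2.cvtColor(im,cv2.COLOR_BGR2GRAY)
for l in cv2.createLineSegmentDetector().detect(g)[0][:,0]:
    L=np.hypot(l[2]-l[0],l[3]-l[1]); m=(l[:2]+l[2:])/2
    if L>25 and np.linalg.norm(m-D0-[20,20])<60: 
        v=l[2:]-l[:2]; v*=np.sign(v[1]); print(l.round(1),'len %.0f ang %.1f'%(L,np.degrees(np.arctan2(v[0],v[1]))))
E
python3 ang.py pics/w4.png
```

```text
t 4.0833 pos [ 0.585  -0.1709  0.1773] w 0.04583440489893147 F [-0.0508  1.6457 -0.2602] tgt [ 0.5874 -0.1732  0.1771] shift mm [2.1987 1.4484 2.0366] rot deg [-0.7287  0.8138  0.4305]
F,r,h mm 40.08589482316481 45.819815864653165 23.40573153523643
R
 [[-0.0568  0.4792  0.8759]
 [-0.9983 -0.039  -0.0434]
 [ 0.0134 -0.8769  0.4806]]
dial pred [223 201]
30 left/right edge deg from down 31.95861272256406 31.39851568882469
35 left/right edge deg from down 36.58186162545125 36.1074430276834
40 left/right edge deg from down 41.21387261384396 40.8278254224132
45 left/right edge deg from down 45.862427710023354 45.56748267888507
50 left/right edge deg from down 50.534934550043346 50.33374664769843
crop origin 143 121
[202.1 165.4 293.7 265. ] len 135 ang 42.6
[222.2 247.7 168.7 188.8] len 80 ang 42.2
[253.7 281.2 229.7 255.2] len 35 ang 42.7
[275.4 239.9 289.  212.9] len 30 ang -26.7
[288.8 283.7 187.6 174.7] len 149 ang 42.9
```

View pics/w4.png

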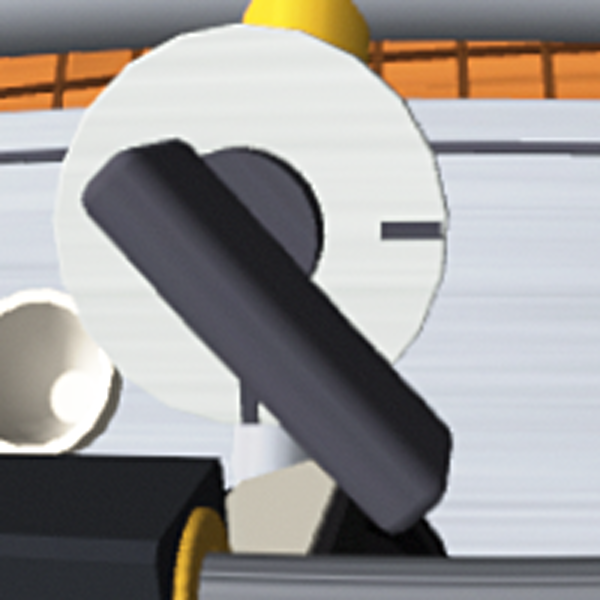

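The fin's edges measure 42.2–42.9° in the image, which the model reads as about 42°. Another 2.5 mm or so should do it.

Request:
send_rows(series=[0.5,2.5,0,0,0,0,0,0.5,0,0,0,0,0,0])

```text
time: 4.3
position: [0.5849, -0.1734, 0.1774]
orientation: [-0.825, 0.854, -1.462]
wrist_force: [-0.3, 0.0, -0.6]
width: 0.0455
```

```bash
python3 ang.py pics/w5.png
```

```text
t 4.3 pos [ 0.5849 -0.1734  0.1774] w 0.045482147271431426 F [-0.3109  0.0384 -0.6279] tgt [ 0.5874 -0.1732  0.1771] shift mm [-0.3275  1.4315  2.0349] rot deg [-0.7192  0.8229  0.428 ]
F,r,h mm 40.047838617072685 48.346186825017995 23.408396258908176
R
 [[-0.0567  0.479   0.876 ]
 [-0.9983 -0.039  -0.0433]
 [ 0.0134 -0.8769  0.4804]]
dial pred [218 201]
30 left/right edge deg from down 31.971010544098515 31.437594110002415
35 left/right edge deg from down 36.56930270133732 36.122725129541784
40 left/right edge deg from down 41.1796469724664 40.82273723140901
45 left/right edge deg from down 45.81034134130429 45.546017349964515
50 left/right edge deg from down 50.469250641621436 50.30038622054474
crop origin 138 121
[226.2 168.7 246.2 186.2] len 27 ang 48.8
[195.2 166.1 291.2 261.3] len 135 ang 45.3
[203.  171.3 228.1 169.4] len 25 ang -85.6
[216.9 245.6 162.6 191.2] len 77 ang 45.0
[243.3 271.7 225.  252.4] len 27 ang 43.5
[272.2 237.  283.  214.3] len 25 ang -25.4
[286.3 278.7 180.1 174.9] len 148 ang 45.6
```

About 44.6° now. I'll back the finger off to mid-gap, then withdraw along the stem and check.

Request:
send_rows(series=[0.5,-6,0,0,0,0,0,0.5,-4,0,0,0,0,0,0.5,0,-10,0,0,0,0,0.5,0,-20,0,0,0,0,0.5,0,-25,-5,0,0,0,0.5,0,-25,-5,0,0,0,0.5,0,-15,-5,0,0,0,0.5,0,0,0,0,0,0])

```text
time: 5.02
position: [0.5261, -0.1546, 0.2545]
orientation: [-0.827, 0.854, -1.458]
wrist_force: [-0.3, -0.9, 0.4]
width: 0.046
```

```bash
python3 ang.py pics/w6.png; python3 - <<'E'
from rig import eyes
import cv2,numpy as np
im=eyes.camera("wrist"); sd=eyes.camera("side")
cv2.imwrite("pics/f.png",np.hstack([im[60:400,60:460],cv2.resize(sd[155:295,215:385],(400,340),interpolation=cv2.INTER_CUBIC)]))
E
```

```text
t 5.0167 pos [ 0.5261 -0.1546  0.2545] w 0.045960924301011064 F [-0.2508 -0.906   0.3873] tgt [ 0.5874 -0.1732  0.1771] shift mm [14.3445 97.8572 17.3862] rot deg [-0.624   0.9969  0.2813]
F,r,h mm 56.7015984440994 33.48964040686825 119.589805690364
R
 [[-0.0528  0.4777  0.8769]
 [-0.9985 -0.0363 -0.0403]
 [ 0.0126 -0.8778  0.479 ]]
dial pred [269 159]
30 left/right edge deg from down 29.94541494683468 29.682622661834603
35 left/right edge deg from down 34.89105624451111 34.65973170252242
40 left/right edge deg from down 39.83992408533229 39.64119042910052
45 left/right edge deg from down 44.79218362489397 44.6269069537339
50 left/right edge deg from down 49.74789814869995 49.61667195564593
crop origin 189 79
[285.8 223.7 310.5 242.1] len 31 ang 53.3
[287.  164.3 318.5 196.5] len 45 ang 44.4
[307.7 214.8 270.3 177.2] len 53 ang 44.7
[264.2 140.8 285.2 162.3] len 30 ang 44.4
[273.4 228.2 277.9 202.4] len 26 ang -9.9
[317.1 201.7 253.2 136.8] len 91 ang 44.5
```

View pics/f.png

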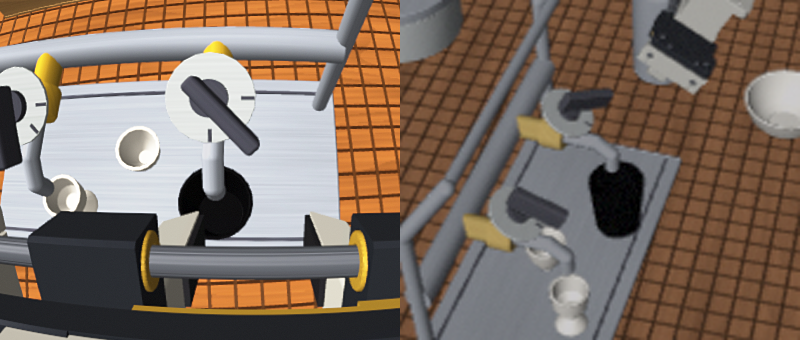

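The right lever now covers the half mark, with the shut mark at (211,135) and full mark at (248,97) both bare. The fin reads about 44.8°. The cups, the pot and the left tap look unmoved, and the gripper is clear.

```bash
python3 -c "
from rig import order; print(order.close_job())"
```

```text
the job is handed in; nothing more can be done
None
```

The right tap, the one over the black mate cup, is now at half open. I pushed its lever round with one finger of the open gripper, backed off, withdrew along the stem and handed the job in at about 5 s.

- **Lever angle:** the last wrist picture, taken with the gripper clear, puts the lever at about 44.8°. It covers the half mark, and the shut and full marks are both bare.
- **Other things:** the cups, sugar pot and left tap look unmoved in the last pictures. The thermos, bowl, canister and bombilla got no separate final check. Wrist forces in the readings I took stayed near 2 N.
- **Disagreements:**
  - My position for the dial was about 1.5 mm off the wrist view, and I corrected for that.
  - In the wrist view the lever looked about 4–5° open before I touched it, which may just be perspective. I set the final angle by the dial marks and the fin's edges, not from that start.

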